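# Lock both ends of a tea caddy on the closing bracket

## Task

Lock the small wooden tea caddy: pick it up and push one end's slot squarely onto the sloping steel blade of the fixed bracket until the steel bar in that slot is fully home, then turn the caddy end for end and do the same with the bar of the other end. Then stand the caddy upright in the middle of the cork mat, setting it down without dropping it, and leave the mug, jars and tins round about where they stand.

Things in the scene. Friction and masses are not known exactly. Their poses are not given: they have to be found in the camera images.
- caddy_centre (a point): Mid-axis point, 44 mm above the underside (slot height), of the tea caddy: a loose plain wooden box 84 long (its x) x 58 wide (y) x 66 mm high (z, up), 0.25 to 0.5 kg, lid fixed and flat. Grip it across the 58 mm width, high on the plain long sides. Each end (42 mm from this point; +x: bar_a, -x: bar_b) has a level slot 50 wide x 13 mm high, centred on this point, holding a 48 x 11 mm steel bar.
- bar_a (a joint): How far the bar in the caddy's +x end is pushed in, m: 0 = its face flush with the caddy's end, 0.012 = fully home against a hard stop (starts at 0 to 0.004). It slides straight along the caddy's x against about 6 N of friction and does not spring back.
- bar_b (a joint): The same for the bar in the caddy's -x end.
- bar_a_face (a point): Middle of the outer face of the bar in the caddy's +x end; it moves with the bar. Axes as the caddy's.
- bar_b_face (a point): Middle of the outer face of the bar in the caddy's -x end; it moves with the bar. Axes as the caddy's.
- bracket: Bent steel bracket fixed to the worktop; origin on the worktop at the middle of its 130 x 100 mm foot, z up, its x level, roughly to the robot's left. Its upright (36 mm wide, 217 mm high) stands at x = -8 mm; from its top the blade, 34 wide x 6 thick x 100 mm long, slopes down towards -x, 35 degrees below level, to a free edge.
- blade_edge (a point): Middle of the blade's free lower edge, at x = -90 mm from the bracket's origin, 160 mm up. Bracket axes: the blade runs from here along (cos 35, 0, sin 35 degrees). To enter a slot square, the caddy's top leans 35 degrees away from the bracket, so that the pushed end faces up along the blade.
- mat: Square cork mat 150 x 150 mm, 6 mm thick, fixed flat on the worktop; origin at the middle of its underside, sides along its x and y. The caddy ends standing on it, so that caddy_centre is 50 mm above the worktop.
- mug_centre (a point): Middle of a white mug (82 x 114 x 91 mm), 45 mm up; a bystander.
- cork_jar_centre (a point): Middle of a round jar with cork stopper (56 mm wide, 111 mm high), 55 mm up; a bystander.
- spice_tin_centre (a point): Middle of a round spice tin (61 mm wide, 81 mm high), 40 mm up; a bystander.
Mind the look-alikes: they are no part of the job. What is shaped like the part that bears caddy_centre but purple or red is not meant.

How it is judged:
By the outcome, as a careful person would: the job done as asked, in the order asked, and still so for the second after the job is handed in, with the robot touching nothing.
It also fails if it takes over 67 s, if anything falls off the work surface, if the arm or the gripper's body presses on something with over 40 N, if the wrist force passes 120 N, or if a joint passes its speed limit or range.

## Robot

A 6-joint arm with a two-finger parallel gripper is mounted at the origin on a cart in front of the work surface, level with it; the furniture and walls round the work are solid. World frame = base frame: x ahead of the robot, y to its left, z up, the work surface at z = 0. Lengths are in m, angles in rad, forces in N, time in s.
With the tool pointing down it reaches from about 0.375 to 0.9 m from the base axis. Payload 3.1 kg.
Tool frame: the origin (TCP) lies on the front face of the gripper's body, between the roots of the fingers; the fingertips stand 73 mm ahead of it and the grasp point (between the pads) lies 54 mm ahead of it (manip.tips_ahead is the distance from the TCP to the fingertips, in m); z points along the fingers, y is the line along which they close (so a half turn about z gives the same grasp; the last joint's range is limited). The gripper opens to 85 mm and grips with 20 to 120 N. Pads are 22 mm wide; open, the fingers measure 114 mm over their backs; the gripper's body (76 mm by 85 mm) begins 54 mm behind the grasp point. The pads swing forward as they close: fully open they stand 13 mm farther back than shut.
Start: joints at [-1.383, 0.527, 1.433, -0, 1.181, -0.178], TCP at [0.224, -0.583, 0.304] pointing down, gripper open.
Joint ranges: [-3.08, 3.08], [-0.75, 2.2], [0.22, 2.44], [-1.43, 4.57], [0, 2.65], [-2.85, 2.85]. Speed limits (rad/s): [2.79, 2.79, 3.14, 3.14, 3.14, 3.14].

## Interface

Orientations are given as a unit quaternion [x, y, z, w].
In Python, from station import sense, eyes, workorder, manip gives the robot as it stands.
- The arm moves only by the shell command python3 -m inch 'ROWS' [OPENING] [FORCE]. ROWS is JSON, a list of rows, each an object of numbers: "dx", "dy", "dz": the shift along the tool's x, y, z in cm; "wx", "wy", "wz": the turn, a rotation vector about the tool's x, y, z in degrees. In form: [{"dx": .., "dy": .., "dz": .., "wx": .., "wy": .., "wz": ..}, ...]. A call has 1 to 10 rows; each row shifts and turns the commanded pose from where the row before left it, along the tool's axes as they then stand; what a row does not reach is not made up. A row lasts 1/8 s, in which the tool goes at most 62.5 mm and 10.7 degrees, less where a joint would pass 70% of its speed; a pose out of reach is approached as far as the arm can. A call with a gripper value outside its range is refused whole. OPENING is the opening, from 0 (shut) to 1 (fully open), set as the call begins (- or left out, the last holds). The fingers move at their own pace and stop on an object; FORCE is the grip in N (left out, the last holds). Time passes only in rows, so rows that do not move let the fingers close. It gives the time, the measured TCP pose, the force, the opening and the grip force at its end, in the units of the state.
- sense(): the state, without advancing time (a new reading comes with each control period).
- eyes.snapshot(name): name is "side" or "top"; returns the picture (480x640x3 uint8, red, green, blue); there is no depth.
- eyes.camera_params(name): a dict with "fx", "fy", "cx", "cy" (pixels), "D" ([k1, k2, p1, p2, k3] as OpenCV has them; the pictures are not rectified), "rvec" (rotation vector, rad) and "tvec" (3), from world to camera coordinates, as OpenCV has them. Camera axes: x right, y down, z forward; pixel columns grow to the right and rows downward; lengths in m; the calibration is good to about 2 mm. A picture is of the moment at which its call begins. camera_params takes no time and is no camera call.
- workorder.sign_off(): hands the job in; it is judged then, once.
The state is a dict: "t": time; "q": joint angles; "qd": joint speeds; "tau": joint torques, N m; "tcp_pos": TCP position; "tool_rot": TCP orientation; "force": force on the tool from outside, world axes, zero at the start; "ft_torque": the same for the moment, N m; "finger_gap": opening from 0.0 (shut) to 1.0 (fully open); "gripper_force": force on a finger pad.
Only numpy, scipy, OpenCV 4.12 (cv2) and the standard library are available. Lean on these libraries where they do the work, as an engineer would, in place of code of your own. Each camera call takes 0.05 s, during which the arm holds its last target. There are 200 camera calls.

## Working session

There is one attempt and no reset: what is moved stays moved. The work goes in short steps, Python scripts to look and compute and a shell command to move; the robot and the scene stay as the last step left them, time stands still between calls to the robot, and variables do not carry over. Pictures are saved under pics/ and viewed, at most 10 in all, crops included, and the job is handed in when it is done.

```bash
ls; mkdir -p pics
python3 - <<'E'
from station import sense, eyes, workorder, manip
import cv2
s=sense();print(s)
for n in("side","top"):
    im=eyes.snapshot(n);cv2.imwrite(f"pics/{n}0.png",im[...,::-1]);print(n,eyes.camera_params(n))
E
```

```text
pics
{'t': 0.0, 'q': array([-1.38248826e+00,  5.28496659e-01,  1.43393257e+00, -1.22082899e-05,
        1.18139175e+00, -1.78489078e-01]), 'qd': array([-0.00060554, -0.00113151,  0.0003667 , -0.00036429, -0.00078817,
       -0.00230529]), 'tau': array([-9.60859688e-04, -4.42351878e+01, -1.78025508e+01, -2.99094054e-04,
        8.47911928e-03,  9.90312515e-06]), 'tcp_pos': array([ 0.22406469, -0.58284166,  0.30290508]), 'tool_rot': array([ 9.83228533e-01,  1.82374369e-01, -1.11144523e-05, -1.11412003e-03]), 'force': array([-0.25606547, -0.56434561, -0.22124569]), 'ft_torque': array([ 0.019417  ,  0.00334795, -0.0057637 ]), 'gripper_force': 0.0, 'finger_gap': 0.9970857910628724}
side {'fx': 503.78856988904613, 'fy': 503.78856988904613, 'cx': 329.2444128243244, 'cy': 243.11135999949948, 'D': array([-0.11648995,  0.        ,  0.        ,  0.        ,  0.        ]), 'rvec': array([ 0.63717532, -2.57575443,  1.22389353]), 'tvec': array([0.53090623, 0.21102995, 1.11970316])}
top {'fx': 490.8732243803077, 'fy': 490.8732243803077, 'cx': 311.4090537620727, 'cy': 236.8176614949497, 'D': array([-0.05117897,  0.        ,  0.        ,  0.        ,  0.        ]), 'rvec': array([ 2.15895038, -2.13493017,  0.12693445]), 'tvec': array([0.08273104, 0.57325692, 1.39595196])}
```

View pics/side0.png

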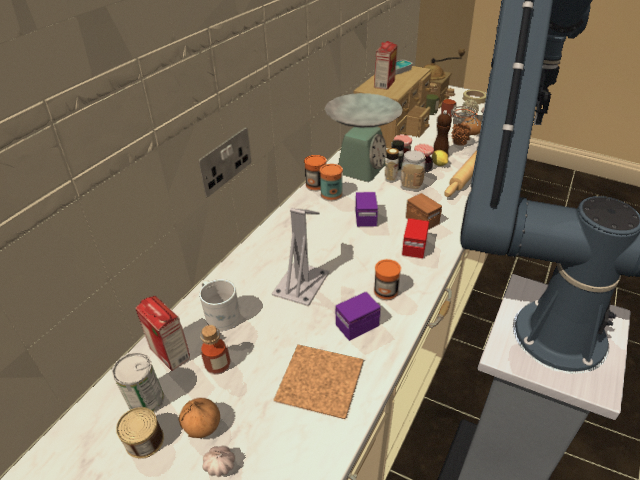

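View pics/top0.png

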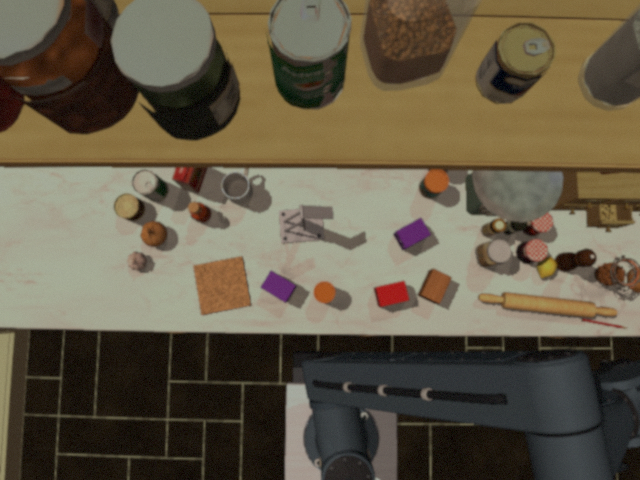

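The side view shows these candidates for the caddy:
- plain brown box at side (424,210) / top (436,287): matches the description
- purple boxes at side (367,208) and (357,315): look-alikes
- red box at side (416,238): look-alike

The bracket is at side (302,255), with its free edge near (313,212). The mat is at side (320,380) / top (222,286). Next is a close crop of the caddy and bracket in both views.

```bash
cat > h.py <<'E'
import numpy as np,cv2
from station import sense,eyes,manip
from scipy.spatial.transform import Rotation as R
def cam(n):
    c=eyes.camera_params(n);K=np.array([[c['fx'],0,c['cx']],[0,c['fy'],c['cy']],[0,0,1.]])
    return K,c['D'],cv2.Rodrigues(c['rvec'])[0],np.array(c['tvec'])
def ray(n,uv):
    K,D,Rm,t=cam(n);p=cv2.undistortPoints(np.array(uv,float).reshape(-1,1,2),K,D).reshape(-1,2)
    d=np.c_[p,np.ones(len(p))]@Rm;return -Rm.T@t,d
def plane(n,uv,z):
    o,d=ray(n,uv);return o+d*((z-o[2])/d[:,2])[:,None]
def tri(us,ut):
    o1,d1=ray('side',us);o2,d2=ray('top',ut);d1=d1[0];d2=d2[0]
    s=np.linalg.lstsq(np.c_[d1,-d2],o2-o1,rcond=None)[0];a=o1+s[0]*d1;b=o2+s[1]*d2
    return (a+b)/2,np.linalg.norm(a-b)
def proj(n,P):
    K,D,Rm,t=cam(n);return cv2.projectPoints(np.array(P,float).reshape(-1,3),cv2.Rodrigues(Rm)[0],t,K,D)[0].reshape(-1,2)
E
python3 - <<'E'
from h import *
s=cv2.imread('pics/side0.png');t=cv2.imread('pics/top0.png')
def cr(im,x,y,w,h,W,H):return cv2.resize(im[y:y+h,x:x+w],(W,H),interpolation=cv2.INTER_CUBIC)
a=cr(s,395,180,60,45,400,300);b=cr(t,406,264,60,45,400,300)
c=cr(s,260,200,80,110,218,300);c=cv2.copyMakeBorder(c,0,0,0,182,0);d=cr(t,270,195,100,60,400,240);d=cv2.copyMakeBorder(d,0,60,0,0,0)
cv2.imwrite('pics/c1.png',np.vstack([np.hstack([a,b]),np.hstack([c,d])]))
for n,im,boxes in(('top',t,[(406,264,60,45),(185,248,75,72)]),('side',s,[(395,185,50,45),(265,335,110,85)])):
    hsv=cv2.cvtColor(im,cv2.COLOR_BGR2HSV);m=((hsv[...,0]<20)&(hsv[...,1]>75)).astype(np.uint8)
    for i,(x,y,w,h) in enumerate(boxes):
        k=np.zeros_like(m);k[y:y+h,x:x+w]=m[y:y+h,x:x+w]
        c=max(cv2.findContours(k,0,2)[0],key=cv2.contourArea);r=cv2.minAreaRect(c)
        print(n,i,cv2.contourArea(c),r,cv2.boxPoints(r).round(1).tolist())
        P=plane(n,cv2.boxPoints(r),(.066,.006)[i]);print(P.round(3).tolist(),np.linalg.norm(np.roll(P,-1,0)-P,axis=1).round(3))
E
```

```text
top 0 683.0 ((435.2000427246094, 286.10003662109375), (24.59674835205078, 30.410520553588867), 26.56505012512207) [[417.3999938964844, 294.20001220703125], [431.0, 267.0], [453.0, 278.0], [439.3999938964844, 305.20001220703125]]
[[0.408, -0.212, 0.066], [0.486, -0.252, 0.066], [0.455, -0.314, 0.066], [0.378, -0.274, 0.066]] [0.087 0.069 0.087 0.069]
top 1 2453.0 ((221.50399780273438, 285.2720031738281), (50.982357025146484, 50.982357025146484), 79.69515228271484) [[191.89999389648438, 264.79998779296875], [242.0, 255.60000610351562], [251.10000610351562, 305.79998779296875], [201.0, 314.8999938964844]]
[[0.489, 0.445, 0.006], [0.518, 0.296, 0.006], [0.37, 0.265, 0.006], [0.341, 0.412, 0.006]] [0.152 0.151 0.15  0.151]
side 0 997.5 ((423.4948425292969, 211.5879364013672), (34.88087844848633, 36.9361572265625), 3.3664605617523193) [[405.0, 229.0], [407.20001220703125, 192.10000610351562], [442.0, 194.1999969482422], [439.79998779296875, 231.0]]
[[0.441, -0.125, 0.066], [0.5, -0.294, 0.066], [0.406, -0.331, 0.066], [0.356, -0.159, 0.066]] [0.179 0.101 0.179 0.092]
side 1 4274.5 ((318.3059997558594, 379.8015441894531), (76.85372924804688, 62.38180923461914), 14.322718620300293) [[273.3999938964844, 400.5], [288.79998779296875, 340.1000061035156], [363.29998779296875, 359.1000061035156], [347.79998779296875, 419.5]]
[[0.49, 0.446, 0.006], [0.545, 0.298, 0.006], [0.375, 0.269, 0.006], [0.339, 0.415, 0.006]] [0.158 0.172 0.151 0.154]
```

View pics/c1.png

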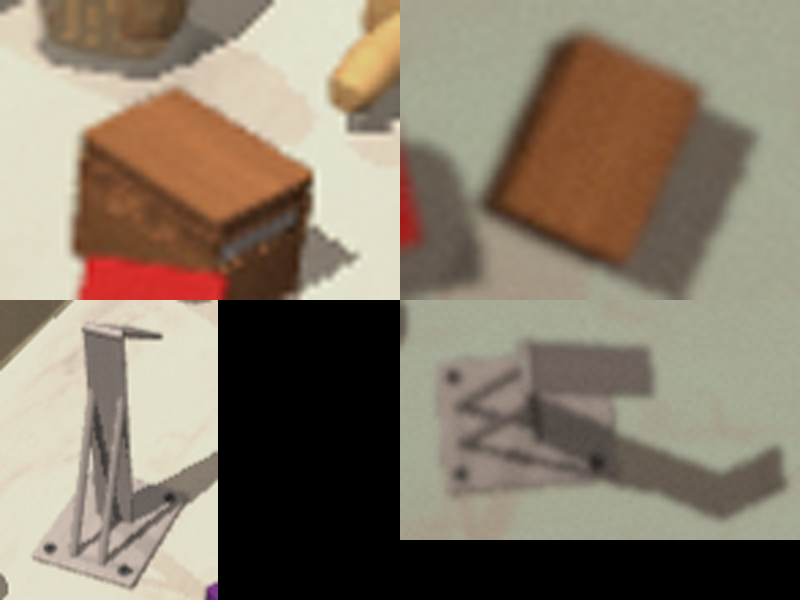

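Chosen: the brown box at side (424,210) / top (436,287). The crop shows a steel bar in its near end. The blade's free edge is at top (333,212) and side (319,213).

Run:
```python
from h import *
f=lambda l,x,y,s:[(x+(a+.5)/s-.5,y+(b+.5)/s-.5) for a,b in l]
t=plane('top',f([(186,33),(300,95),(232,262),(100,205)],406,264,6.667),.066)
s=plane('side',f([(175,90),(310,175),(220,222),(85,133)],395,180,6.667),.066)
for P in(t,s):
    print('caddy',P.round(4)[:,:2].tolist(),P.mean(0).round(4),np.linalg.norm(np.roll(P,-1,0)-P,axis=1).round(3),[np.degrees(np.arctan2(*(P[i]-P[j])[1::-1])).round(1) for i,j in((0,3),(1,2),(0,1),(3,2))])
e=plane('top',f([(253,47),(254,94)],270,195,4),.160);u=plane('top',f([(128,43),(128,93)],270,195,4),.217)
print('edge',e.round(4),e.mean(0).round(4),'top end',u.round(4),np.linalg.norm(e[0]-e[1]),np.linalg.norm(u[0]-u[1]))
d=u.mean(0)-e.mean(0);print('dir',d,np.degrees(np.arctan2(d[1],d[0])))
ft=plane('top',f([(40,65),(48,195),(212,178)],270,195,4),.006);fs=plane('side',f([(35,257),(133,287),(190,193)],260,200,2.727),.006)
for P in(ft,fs):print('foot',P.round(4)[:,:2].tolist(),np.linalg.norm(np.diff(P,axis=0),axis=1))
print(tri((318.7,213),(333.3,212.6)))
# other look: bystander-tops not needed
```

```text
caddy [[0.4813, -0.2592], [0.4554, -0.3074], [0.3846, -0.2769], [0.4081, -0.2213]] [ 0.4324 -0.2662  0.066 ] [0.055 0.077 0.06  0.082] [np.float64(-27.3), np.float64(-23.3), np.float64(61.7), np.float64(67.1)]
caddy [[0.4627, -0.3074], [0.3895, -0.2722], [0.4121, -0.2221], [0.4856, -0.2578]] [ 0.4375 -0.2649  0.066 ] [0.081 0.055 0.082 0.055] [np.float64(-114.8), np.float64(-114.2), np.float64(-25.7), np.float64(-25.9)]
edge [[0.6395 0.0306 0.16  ]
 [0.6074 0.0297 0.16  ]] [0.6235 0.0301 0.16  ] top end [[0.6301 0.1128 0.217 ]
 [0.5975 0.1123 0.217 ]] 0.032095606082659926 0.03267929985414811
dir [-0.00964157  0.08239878  0.057     ] 96.67389544037314
foot [[0.6544, 0.1863], [0.5559, 0.1783], [0.57, 0.056]] [0.09885038 0.12308036]
foot [[0.6566, 0.1921], [0.56, 0.1836], [0.5735, 0.0525]] [0.09696888 0.13175414]
(array([0.61907255, 0.02759577, 0.15723322]), np.float64(0.008383448322382605))
```

```bash
cat >> h.py <<'E'
A=np.radians(96);ca,sa=np.cos(A),np.sin(A);c35,s35=np.cos(np.radians(35)),np.sin(np.radians(35))
EDGE=np.array([.623,.031,.160]);N=np.array([c35*ca,c35*sa,s35]);UP=np.array([-s35*ca,-s35*sa,c35])
def toolR(xa,up):  # tool x near xa, tool z = -up
    z=-np.array(up,float);x=np.array(xa,float);x-=x@z*z;x/=np.linalg.norm(x);return R.from_matrix(np.c_[x,np.cross(z,x),z])
def wrist(Rt,q1,s):  # q4,q5,q6
    M=(R.from_euler('z',q1)*R.from_euler('y',s)).inv()*Rt*R.from_euler('z',-np.pi/2*OFF)
    M=M.as_matrix();q5=np.arccos(M[2,2]);return np.arctan2(M[1,2],M[0,2]),q5,np.arctan2(M[2,1],-M[2,0])
OFF=1
def delta(Rt,pt,st=None):
    s=st or sense();R0=R.from_quat(s['tool_rot']);d=R0.inv().apply(np.array(pt)-s['tcp_pos'])*100
    w=np.degrees((R0.inv()*Rt).as_rotvec());print('shift cm',d.round(2),'turn deg',w.round(2),'|w|',np.linalg.norm(w).round(1))
E
python3 - <<'E'
import h
from h import *
s=sense();q=s['q']
for o in(1,-1):
    h.OFF=o;print(o,wrist(R.from_quat(s['tool_rot']),q[0],q[1]+q[2]),q[3:])
h.OFF=[o for o in(1,-1) if abs(wrist(R.from_quat(s['tool_rot']),q[0],q[1]+q[2])[2]-q[5])<.1][0];print(h.OFF)
for sg in(1,-1):
  for sm in(1.5,1.8,2.1):
    print('blade',sg,sm,np.round(wrist(toolR(sg*N,UP),-.08,sm),2))
for sg in(1,-1):
  a=np.radians(154.2);x=sg*np.array([np.cos(a),np.sin(a),0]);print('pick',sg,np.round(wrist(toolR(x,[0,0,1]),np.arctan2(-.2655,.436),2.),2))
  x=sg*np.array([-np.sin(np.radians(12)),np.cos(np.radians(12)),0]);print('mat',sg,[np.round(wrist(toolR(x,[0,0,1]),np.arctan2(.355,.43),2.),2)])
E
```

```text
1 (np.float64(1.4200560039505586e-05), np.float64(1.1813963107457919), np.float64(-0.1785152332389677)) [ 1.42005600e-05  1.18139631e+00 -1.78515233e-01]
-1 (np.float64(1.420056003943058e-05), np.float64(1.1813963107457917), np.float64(2.963077420350825)) [ 1.42005600e-05  1.18139631e+00 -1.78515233e-01]Traceback (most recent call last):
  File "<stdin>", line 6, in <module>
IndexError: list index out of range
```

Run:
```python
from h import *
for sg in(1,-1):
  for sm in(1.5,1.8,2.1):
    print('blade',sg,sm,np.round(wrist(toolR(sg*N,UP),-.08,sm),2))
for sg in(1,-1):
  a=np.radians(154.2);x=sg*np.array([np.cos(a),np.sin(a),0]);print('pick',sg,np.round(wrist(toolR(x,[0,0,1]),np.arctan2(-.2655,.436),2.),2))
  x=sg*np.array([-np.sin(np.radians(12)),np.cos(np.radians(12)),0]);print('mat',sg,[np.round(wrist(toolR(x,[0,0,1]),np.arctan2(.355,.43),2.),2)])
  delta(toolR(sg*np.array([np.cos(a),np.sin(a),0]),[0,0,1]),[.436,-.2655,.2])
```

```text
blade 1 1.5 [ 0.61  1.73 -0.11]
blade 1 1.8 [ 0.6   1.49 -0.28]
blade 1 2.1 [ 0.64  1.24 -0.46]
blade -1 1.5 [0.61 1.73 3.03]
blade -1 1.8 [0.6  1.49 2.86]
blade -1 2.1 [0.64 1.24 2.68]
pick 1 [-0.    1.14 -1.67]
mat 1 [array([-0.  ,  1.14,  0.48])]
shift cm [ 31.16 -22.01  10.36] turn deg [-3.0000e-02 -1.4000e-01 -1.3318e+02] |w| 133.2
pick -1 [-0.    1.14  1.47]
mat -1 [array([-0.  ,  1.14, -2.66])]
shift cm [ 31.16 -22.01  10.36] turn deg [-1.100e-01  3.000e-02  4.682e+01] |w| 46.8
```

```bash
python3 -m inch '[{"dx":4.5,"dy":-3.1,"dz":0.5},{"dx":4.5,"dy":-3.1,"dz":0.5},{"dx":4.5,"dy":-3.1,"dz":0.5},{"dx":4.5,"dy":-3.1,"dz":0.5},{"dx":4.5,"dy":-3.1,"dz":0.5},{"dx":4.5,"dy":-3.1,"dz":0.5},{"dx":4.2,"dy":-3.4,"dz":0.5},{"wz":9.4},{"wz":9.4},{"wz":9.4}]' 1 60; python3 -m inch '[{"wz":9.4},{"wz":9.4},{}]'
python3 - <<'E'
from h import *
a=np.radians(-25.8);delta(toolR([np.cos(a),np.sin(a),0],[0,0,1]),[.436,-.2655,.2])
s=sense();print(s['q'],s['tcp_pos'],s['force'])
cv2.imwrite('pics/t1.png',cv2.resize(eyes.snapshot('top')[220:340,360:520,::-1],(800,600),interpolation=cv2.INTER_CUBIC))
E
```

```text
shift cm [ 31.16 -22.01  10.36] turn deg [-1.100e-01  3.000e-02  4.682e+01] |w| 46.8
[-1.38248156e+00  5.28360549e-01  1.43378252e+00  1.42005600e-05
  1.18139631e+00 -1.78515233e-01] [ 0.22408651 -0.58290489  0.30303645] [-0.5440613  -0.44567246 -0.68480581]invalid input at $[0]: expected keys dx, dy, dz, wx, wy, wz
invalid input at $[0]: expected keys dx, dy, dz, wx, wy, wz
```

View pics/t1.png

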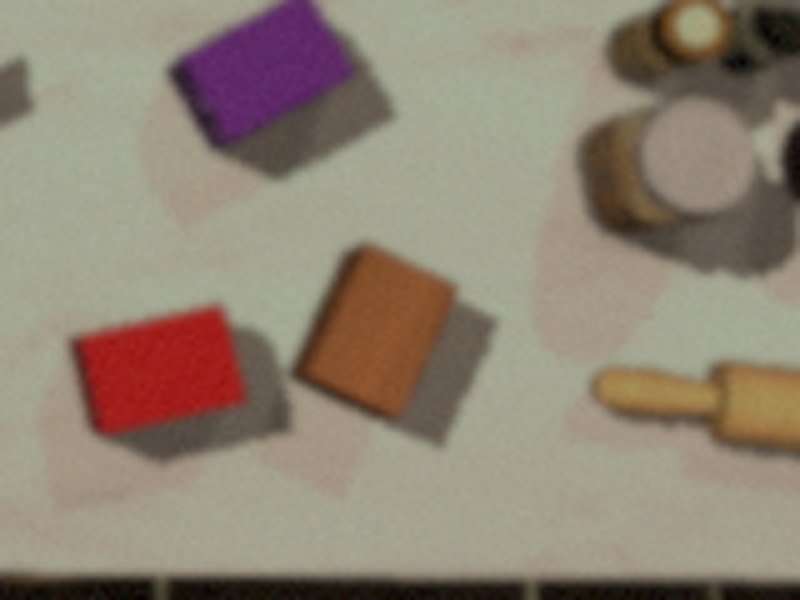

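The rows were refused because every key is required, so the arm hasn't moved. The picture shows the caddy at crop (380,330), with the red box about 60 px (35 mm) to its left, so a finger fits. I'm sending the move again with all the keys.

```bash
python3 -m inch '[{"dx":4.5,"dy":-3.1,"dz":0.5,"wx":0,"wy":0,"wz":0},{"dx":4.5,"dy":-3.1,"dz":0.5,"wx":0,"wy":0,"wz":0},{"dx":4.5,"dy":-3.1,"dz":0.5,"wx":0,"wy":0,"wz":0},{"dx":4.5,"dy":-3.1,"dz":0.5,"wx":0,"wy":0,"wz":0},{"dx":4.5,"dy":-3.1,"dz":0.5,"wx":0,"wy":0,"wz":0},{"dx":4.5,"dy":-3.1,"dz":0.5,"wx":0,"wy":0,"wz":0},{"dx":4.2,"dy":-3.4,"dz":0.5,"wx":0,"wy":0,"wz":0},{"dx":0,"dy":0,"dz":0,"wx":0,"wy":0,"wz":9.4},{"dx":0,"dy":0,"dz":0,"wx":0,"wy":0,"wz":9.4},{"dx":0,"dy":0,"dz":0,"wx":0,"wy":0,"wz":9.4}]' 1 60; python3 -m inch '[{"dx":0,"dy":0,"dz":0,"wx":0,"wy":0,"wz":9.4},{"dx":0,"dy":0,"dz":0,"wx":0,"wy":0,"wz":9.4},{"dx":0,"dy":0,"dz":0,"wx":0,"wy":0,"wz":0}]'
python3 - <<'E'
from h import *
a=np.radians(-25.8);delta(toolR([np.cos(a),np.sin(a),0],[0,0,1]),[.436,-.2655,.1])
s=sense();print(s['q'],s['tcp_pos'],s['force'])
E
```

```text
t: 1.4
tcp_pos: [0.4366, -0.2657, 0.2687]
tool_rot: [0.998, -0.065, -0.0, -0.0]
force: [-0.3, -0.6, 0.3]
finger_gap: 1.001
gripper_force: 0.0
t: 1.78
tcp_pos: [0.4364, -0.266, 0.2687]
tool_rot: [0.975, -0.224, -0.0, -0.0]
force: [-0.2, 0.2, -0.3]
finger_gap: 1.001
gripper_force: 0.0
shift cm [-0.05 -0.03 16.87] turn deg [-0.01  0.03 -0.07] |w| 0.1
[-7.66372595e-01  4.24801337e-01  1.75284624e+00 -1.36386299e-05
  9.64425070e-01  1.25599928e+00] [ 0.43641887 -0.26604983  0.26873162] [-0.21883748  0.15243077 -0.34435032]
```

```bash
python3 -m inch '[{"dx":0,"dy":0,"dz":4.0,"wx":0,"wy":0,"wz":0},{"dx":0,"dy":0,"dz":4.0,"wx":0,"wy":0,"wz":0},{"dx":0,"dy":0,"dz":4.0,"wx":0,"wy":0,"wz":0}]'
python3 - <<'E'
from h import *
s=sense();print(s['q'],s['tcp_pos'])
E
python3 -m inch '[{"dx":0,"dy":0,"dz":2.0,"wx":0,"wy":0,"wz":0},{"dx":0,"dy":0,"dz":2.0,"wx":0,"wy":0,"wz":0},{"dx":0,"dy":0,"dz":0.9,"wx":0,"wy":0,"wz":0},{"dx":0,"dy":0,"dz":0,"wx":0,"wy":0,"wz":0}]'
python3 -m inch '[{"dx":0,"dy":0,"dz":0,"wx":0,"wy":0,"wz":0},{"dx":0,"dy":0,"dz":0,"wx":0,"wy":0,"wz":0},{"dx":0,"dy":0,"dz":0,"wx":0,"wy":0,"wz":0},{"dx":0,"dy":0,"dz":0,"wx":0,"wy":0,"wz":0},{"dx":0,"dy":0,"dz":0,"wx":0,"wy":0,"wz":0},{"dx":0,"dy":0,"dz":0,"wx":0,"wy":0,"wz":0},{"dx":0,"dy":0,"dz":0,"wx":0,"wy":0,"wz":0},{"dx":0,"dy":0,"dz":0,"wx":0,"wy":0,"wz":0}]' 0 80
python3 -m inch '[{"dx":0,"dy":0,"dz":-1.0,"wx":0,"wy":0,"wz":0},{"dx":0,"dy":0,"dz":-4.0,"wx":0,"wy":0,"wz":0},{"dx":0,"dy":0,"dz":-4.0,"wx":0,"wy":0,"wz":0},{"dx":0,"dy":0,"dz":-4.0,"wx":0,"wy":0,"wz":0},{"dx":0,"dy":0,"dz":-4.0,"wx":0,"wy":0,"wz":0},{"dx":0,"dy":0,"dz":0,"wx":0,"wy":0,"wz":0}]'
python3 - <<'E'
from h import *
s=sense();print(s['q'],s['tcp_pos'],s['force'])
a=eyes.snapshot('side')
cv2.imwrite('pics/s2.png',cv2.resize(a[120:270,340:540,::-1],(800,600),interpolation=cv2.INTER_CUBIC))
E
```

```text
t: 2.15
tcp_pos: [0.4367, -0.2663, 0.148]
tool_rot: [0.975, -0.223, 0.0, 0.0]
force: [1.2, -0.9, 0.1]
finger_gap: 1.001
gripper_force: 0.0
[-7.66399328e-01  6.27959197e-01  1.84414861e+00  1.61179610e-05
  6.68364197e-01  1.25473263e+00] [ 0.43669388 -0.2663265   0.14796966]
t: 2.65
tcp_pos: [0.4364, -0.266, 0.0995]
tool_rot: [0.975, -0.224, -0.0, -0.0]
force: [0.3, 0.6, 0.0]
finger_gap: 1.002
gripper_force: 0.0
t: 3.65
tcp_pos: [0.437, -0.2664, 0.101]
tool_rot: [0.974, -0.225, 0.001, 0.0]
force: [0.6, 0.9, 6.5]
finger_gap: 0.671
gripper_force: 86.9
t: 4.4
tcp_pos: [0.4373, -0.2668, 0.2726]
tool_rot: [0.974, -0.225, 0.003, 0.002]
force: [-0.4, 0.9, -5.4]
finger_gap: 0.671
gripper_force: 88.3
[-7.66215939e-01  4.18675235e-01  1.74983775e+00 -9.61808822e-05
  9.66285167e-01  1.25789291e+00] [ 0.43733596 -0.26684503  0.27256926] [-0.40782435  0.86843586 -5.42638558]
```

View pics/s2.png

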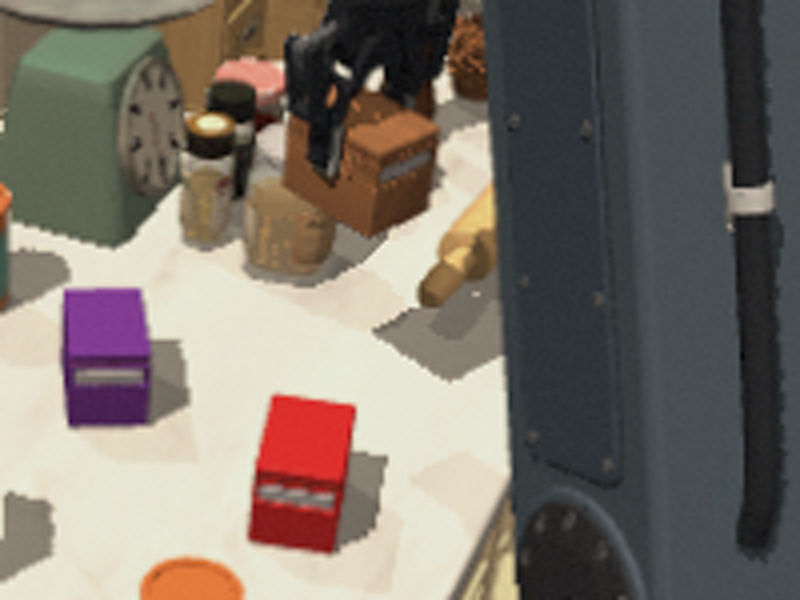

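The caddy is held level in the gripper and the red and purple boxes stand undisturbed. Now I'll fit the arm geometry to check the joint ranges at the blade.

Run:
```python
from h import *
D=[(-1.38248,.52836,1.43378,.22409,-.5829,.30304),(-.76637,.4248,1.75285,.43642,-.26605,.26873),(-.7664,.62796,1.84415,.43669,-.26633,.14797),(-.7662,.41868,1.74984,.43734,-.26685,.27257)]
A_=[];b=[]
for q1,q2,q3,x,y,z in D:
    c,s=np.cos(q1),np.sin(q1);print('lat',-s*x+c*y)
    A_+=[[np.sin(q2),np.sin(q2+q3),1,0],[np.cos(q2),np.cos(q2+q3),0,1]];b+=[c*x+s*y,z]
sol=np.linalg.lstsq(np.array(A_),b,rcond=None);p=sol[0];print(p,sol[1:],np.array(A_)@p-b)
```

```text
lat 0.11100633002715862
lat 0.11099684994467499
lat 0.11099735970259722
lat 0.11097352068686708
[0.46180733 0.38396553 0.00118159 0.06491986] (array([0.00120913]), np.int32(4), array([2.9071943 , 2.73277021, 0.25620712, 0.12060752])) [-0.02562209  0.01425653  0.00799373 -0.00201777  0.0114637  -0.01042668
  0.00616465 -0.00181209]
```

```bash
cat >> h.py <<'E'
def blade(gap,sg,H=.057): # TCP pose with pushed end `gap` m before blade edge
    return toolR(sg*N,UP), EDGE-N*(.042+gap)+UP*H
E
python3 - <<'E'
from h import *
Rt,p=blade(.06,-1);print(p)
delta(toolR(-np.array([ca,sa,0]),[0,0,1]),[p[0],p[1],.25])
delta(Rt,p+[0,0,.06])
E
```

```text
[ 0.63515116 -0.08461055  0.14818687]
shift cm [  9.92 -25.01   2.06] turn deg [-2.000e-02 -1.100e-01  5.802e+01] |w| 58.0
shift cm [  9.92 -25.02   6.24] turn deg [ 17.69 -32.03  56.15] |w| 67.0
```

```bash
python3 -m inch '[{"dx":2,"dy":-5,"dz":0.4,"wx":0,"wy":0,"wz":0},{"dx":2,"dy":-5,"dz":0.4,"wx":0,"wy":0,"wz":0},{"dx":2,"dy":-5,"dz":0.4,"wx":0,"wy":0,"wz":0},{"dx":2,"dy":-5,"dz":0.4,"wx":0,"wy":0,"wz":0},{"dx":2,"dy":-5,"dz":0.4,"wx":0,"wy":0,"wz":0},{"dx":0,"dy":0,"dz":0,"wx":0,"wy":0,"wz":9.6},{"dx":0,"dy":0,"dz":0,"wx":0,"wy":0,"wz":9.6},{"dx":0,"dy":0,"dz":0,"wx":0,"wy":0,"wz":9.6},{"dx":0,"dy":0,"dz":0,"wx":0,"wy":0,"wz":9.6},{"dx":0,"dy":0,"dz":0,"wx":0,"wy":0,"wz":9.6}]'
python3 -m inch '[{"dx":0,"dy":0,"dz":0,"wx":0,"wy":0,"wz":9.6},{"dx":0,"dy":0,"dz":0,"wx":0,"wy":-8.75,"wz":0},{"dx":0,"dy":0,"dz":0,"wx":0,"wy":-8.75,"wz":0},{"dx":0,"dy":0,"dz":0,"wx":0,"wy":-8.75,"wz":0},{"dx":0,"dy":0,"dz":0,"wx":0,"wy":-8.75,"wz":0},{"dx":0,"dy":0,"dz":0,"wx":0,"wy":0,"wz":0}]'
python3 - <<'E'
from h import *
Rt,p=blade(.06,-1);s=sense();print(s['q'],s['tcp_pos'],s['force']);delta(Rt,p)
print(wrist(R.from_quat(s['tool_rot']),s['q'][0],s['q'][1]+s['q'][2]))
E
```

```text
t: 5.7
tcp_pos: [0.6341, -0.0847, 0.2461]
tool_rot: [0.797, -0.604, -0.003, 0.001]
force: [0.1, -0.1, -5.0]
finger_gap: 0.663
gripper_force: 88.8
t: 6.45
tcp_pos: [0.6347, -0.087, 0.2454]
tool_rot: [0.709, -0.637, -0.226, -0.198]
force: [0.0, 0.0, -5.4]
finger_gap: 0.667
gripper_force: 88.8
[-0.48186375  0.71758379  1.35436603  0.49619768  1.4613487   2.39779696] [ 0.63467573 -0.08698065  0.24537576] [ 0.00652814  0.04355313 -5.42776371]
shift cm [ 5.39 -0.14  8.09] turn deg [ 0.46  0.   -0.02] |w| 0.5
(np.float64(0.4961976762683882), np.float64(1.4613486953207269), np.float64(2.3977969574771))
```

```bash
python3 -m inch '[{"dx":1.8,"dy":0,"dz":2.7,"wx":0.4,"wy":0,"wz":0},{"dx":1.8,"dy":-0.1,"dz":2.7,"wx":0,"wy":0,"wz":0},{"dx":1.8,"dy":0,"dz":2.7,"wx":0,"wy":0,"wz":0},{"dx":-2,"dy":0,"dz":0,"wx":0,"wy":0,"wz":0},{"dx":0,"dy":0,"dz":0,"wx":0,"wy":0,"wz":0}]'
python3 - <<'E'
from h import *
Rt,p=blade(.04,-1);s=sense();print(s['q'],s['force']);delta(Rt,p)
a=eyes.snapshot('side')[180:300,240:400,::-1];b=eyes.snapshot('top')[185:245,280:370,::-1]
cv2.imwrite('pics/s3.png',np.hstack([cv2.resize(a,(400,300),interpolation=2),cv2.resize(b,(400,300),interpolation=2)]))
c=p-UP*.057
print('proj edge side/top',proj('side',EDGE)-[240,180],proj('top',EDGE)-[280,185])
E
```

```text
t: 7.08
tcp_pos: [0.6354, -0.0643, 0.1658]
tool_rot: [0.711, -0.635, -0.222, -0.203]
force: [0.2, -0.0, -4.5]
finger_gap: 0.668
gripper_force: 88.6
[-0.45302009  0.81147123  1.41629197  0.52957556  1.30584165  2.33116925] [ 1.67009699e-01 -2.01060992e-03 -4.48650547e+00]
shift cm [0.66 0.24 0.29] turn deg [-0.14 -0.03  0.5 ] |w| 0.5
proj edge side/top [[74.896173   32.09776611]] [[52.67676994 27.4025452 ]]
```

View pics/s3.png

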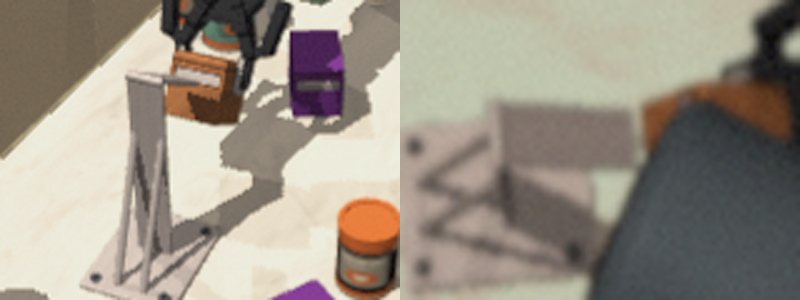

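The blade tip is at side crop (192,81), about 2 px from the prediction, and at top crop (635,136), which matches. The slot lies on the blade's line, so I'll trim the pose and check the tip corners before pushing.

```bash
python3 -m inch '[{"dx":0,"dy":0.24,"dz":0.29,"wx":-0.1,"wy":0,"wz":0.5},{"dx":-1,"dy":0,"dz":0,"wx":0,"wy":0,"wz":0},{"dx":0,"dy":0,"dz":0,"wx":0,"wy":0,"wz":0},{"dx":0,"dy":0,"dz":0,"wx":0,"wy":0,"wz":0}]'
python3 - <<'E'
from h import *
Rt,p=blade(.02,-1);s=sense();print(s['force']);delta(Rt,p)
Y=np.array([-sa,ca,0])
print('edge corners side crop*2.5',(proj('side',[EDGE+Y*.017,EDGE-Y*.017])-[240,180])*2.5,'top',(proj('top',[EDGE+Y*.017,EDGE-Y*.017])-[280,185])*[4.444,5]+[400,0])
E
```

```text
t: 7.68
tcp_pos: [0.6319, -0.057, 0.1676]
tool_rot: [0.708, -0.639, -0.223, -0.201]
force: [0.2, -0.1, -4.5]
finger_gap: 0.663
gripper_force: 88.6
[ 0.16567756 -0.05171161 -4.51621425]
shift cm [-0.61 -0.03 -0.  ] turn deg [-0.08 -0.03 -0.14] |w| 0.2
edge corners side crop*2.5 [[203.27601684  83.9077813 ]
 [171.34230784  76.61518121]] top [[636.86627078 168.05365172]
 [631.33303247 106.08280903]]
```

```bash
python3 -m inch '[{"dx":-0.9,"dy":0,"dz":0,"wx":0,"wy":0,"wz":0},{"dx":-0.9,"dy":0,"dz":0,"wx":0,"wy":0,"wz":0},{"dx":-0.2,"dy":0,"dz":0,"wx":0,"wy":0,"wz":0},{"dx":-0.2,"dy":0,"dz":0,"wx":0,"wy":0,"wz":0},{"dx":0,"dy":0,"dz":0,"wx":0,"wy":0,"wz":0}]'
python3 -m inch '[{"dx":-0.2,"dy":0,"dz":0,"wx":0,"wy":0,"wz":0},{"dx":-0.2,"dy":0,"dz":0,"wx":0,"wy":0,"wz":0},{"dx":-0.2,"dy":0,"dz":0,"wx":0,"wy":0,"wz":0}]'
python3 - <<'E'
from h import *
s=sense();f=s['force']-[.17,-.05,-4.5];print('N,UP,Y force',f@N,f@UP,f@[-sa,ca,0],s['ft_torque']);delta(*blade(0,-1))
E
```

```text
t: 8.3
tcp_pos: [0.63, -0.039, 0.1801]
tool_rot: [0.708, -0.639, -0.223, -0.201]
force: [0.3, 0.5, -4.3]
finger_gap: 0.668
gripper_force: 88.6
t: 8.68
tcp_pos: [0.6295, -0.0342, 0.1835]
tool_rot: [0.708, -0.639, -0.223, -0.201]
force: [0.6, 0.1, -5.2]
finger_gap: 0.666
gripper_force: 88.6
N,UP,Y force -0.2978954886916738 -0.6845930533820233 -0.44655924738038166 [-0.78106249 -0.02414161 -0.02367266]
shift cm [ 0.18 -0.04 -0.02] turn deg [-0.06  0.   -0.17] |w| 0.2
```

```bash
python3 -m inch '[{"dx":-0.2,"dy":0,"dz":0,"wx":0,"wy":0,"wz":0},{"dx":-0.2,"dy":0,"dz":0,"wx":0,"wy":0,"wz":0}]'; python3 -m inch '[{"dx":-0.15,"dy":0,"dz":0,"wx":0,"wy":0,"wz":0},{"dx":-0.15,"dy":0,"dz":0,"wx":0,"wy":0,"wz":0}]'
python3 - <<'E'
from h import *
s=sense();f=s['force']-[.17,-.05,-4.5];print('N,UP,Y force',f@N,f@UP,f@[-sa,ca,0],s['ft_torque']);delta(*blade(0,-1))
E
```

```text
t: 8.93
tcp_pos: [0.6293, -0.0323, 0.185]
tool_rot: [0.708, -0.64, -0.222, -0.2]
force: [-0.8, -5.1, -8.9]
finger_gap: 0.67
gripper_force: 88.7
t: 9.18
tcp_pos: [0.629, -0.029, 0.1872]
tool_rot: [0.708, -0.64, -0.223, -0.201]
force: [-0.6, -5.3, -8.6]
finger_gap: 0.669
gripper_force: 88.7
N,UP,Y force -6.616875066162138 -0.415332034485529 1.295790160134578 [-1.69273399 -0.02966831  0.00486106]
shift cm [ 0.82 -0.04 -0.01] turn deg [-0.06 -0.06 -0.19] |w| 0.2
```

```bash
for i in 1 2; do python3 -m inch '[{"dx":-0.1,"dy":0,"dz":0,"wx":0,"wy":0,"wz":0},{"dx":-0.1,"dy":0,"dz":0,"wx":0,"wy":0,"wz":0}]' | grep -E "force|tcp"; done
python3 - <<'E'
from h import *
s=sense();f=s['force']-[.17,-.05,-4.5];print('N,UP,Y force',f@N,f@UP,f@[-sa,ca,0],s['ft_torque']);delta(*blade(0,-1))
E
```

```text
tcp_pos: [0.6288, -0.027, 0.1886]
force: [-0.9, -5.8, -9.3]
gripper_force: 88.7
tcp_pos: [0.6286, -0.0254, 0.1897]
force: [-0.8, -6.5, -10.0]
gripper_force: 88.7
N,UP,Y force -8.340241628603303 -0.850845292359554 1.67781874644318 [-1.97844814 -0.05371879 -0.0057921 ]
shift cm [ 1.26 -0.04 -0.01] turn deg [-0.06 -0.05 -0.15] |w| 0.2
```

```bash
python3 -m inch '[{"dx":-0.1,"dy":0,"dz":0,"wx":0,"wy":0,"wz":0},{"dx":0,"dy":0,"dz":0,"wx":0,"wy":0,"wz":0}]' | grep -E "force|tcp"
python3 - <<'E'
from h import *
s=sense();f=s['force']-[.17,-.05,-4.5];print('N,UP,Y force',f@N,f@UP,f@[-sa,ca,0],s['ft_torque']);delta(*blade(0,-1))
E
python3 -m inch '[{"dx":-0.1,"dy":0,"dz":0,"wx":0,"wy":0,"wz":0},{"dx":0,"dy":0,"dz":0,"wx":0,"wy":0,"wz":0}]' | grep -E "force|tcp"
python3 - <<'E'
from h import *
s=sense();f=s['force']-[.17,-.05,-4.5];print('N,UP,Y force',f@N,f@UP,f@[-sa,ca,0],s['ft_torque']);delta(*blade(0,-1))
E
```

```text
tcp_pos: [0.6286, -0.0254, 0.1899]
force: [-0.3, -7.6, -8.9]
gripper_force: 88.7
N,UP,Y force -8.610359129606197 0.625687365602539 1.2727611282400757 [-2.15878391 -0.03956124  0.0746323 ]
shift cm [ 1.27 -0.04 -0.  ] turn deg [-0.07 -0.16 -0.16] |w| 0.2
tcp_pos: [0.6286, -0.0253, 0.19]
force: [0.1, -8.7, -11.0]
gripper_force: 88.7
N,UP,Y force -10.784951791634569 -0.42957476307595477 0.9919783631208662 [-2.50662372 -0.00890825  0.02735354]
shift cm [ 1.29 -0.04  0.01] turn deg [-0.07 -0.26 -0.18] |w| 0.3
```

```bash
python3 -m inch '[{"dx":-0.2,"dy":0,"dz":0,"wx":0,"wy":0,"wz":0},{"dx":-0.2,"dy":0,"dz":0,"wx":0,"wy":0,"wz":0},{"dx":0,"dy":0,"dz":0,"wx":0,"wy":0,"wz":0}]' | grep -E "force|tcp"
python3 - <<'E'
from h import *
s=sense();f=s['force']-[.17,-.05,-4.5];print('N,UP,Y force',f@N,f@UP,f@[-sa,ca,0],s['ft_torque']);delta(*blade(0,-1))
E
```

```text
tcp_pos: [0.6285, -0.0249, 0.1906]
force: [0.2, -16.7, -16.9]
gripper_force: 88.7
N,UP,Y force -20.63630155339136 -0.6321200124364422 1.7403202651360086 [-3.9501385  -0.07236311  0.02913131]
shift cm [ 1.35 -0.04  0.05] turn deg [-0.1 -0.7 -0.2] |w| 0.7
```

The bar stopped against the hard stop: 20 N with no further travel. Retreating and turning end for end.

```bash
python3 -m inch '[{"dx":0.6,"dy":0,"dz":0,"wx":0,"wy":0,"wz":0},{"dx":1.0,"dy":0,"dz":0,"wx":0,"wy":0,"wz":0},{"dx":2.0,"dy":0,"dz":0,"wx":0,"wy":0,"wz":0},{"dx":3.0,"dy":0,"dz":0,"wx":0,"wy":0,"wz":0},{"dx":2.0,"dy":0,"dz":-2,"wx":0,"wy":0,"wz":0},{"dx":0,"dy":0,"dz":-3,"wx":0,"wy":0,"wz":0},{"dx":0,"dy":0,"dz":0,"wx":0,"wy":0,"wz":-10},{"dx":0,"dy":0,"dz":0,"wx":0,"wy":0,"wz":-10},{"dx":0,"dy":0,"dz":0,"wx":0,"wy":0,"wz":-10},{"dx":0,"dy":0,"dz":0,"wx":0,"wy":0,"wz":-10}]'
python3 -m inch '[{"dx":0,"dy":0,"dz":0,"wx":0,"wy":0,"wz":-10},{"dx":0,"dy":0,"dz":0,"wx":0,"wy":0,"wz":-10},{"dx":0,"dy":0,"dz":0,"wx":0,"wy":0,"wz":-10},{"dx":0,"dy":0,"dz":0,"wx":0,"wy":0,"wz":-10},{"dx":0,"dy":0,"dz":0,"wx":0,"wy":0,"wz":-10},{"dx":0,"dy":0,"dz":0,"wx":0,"wy":0,"wz":-10},{"dx":0,"dy":0,"dz":0,"wx":0,"wy":0,"wz":-10},{"dx":0,"dy":0,"dz":0,"wx":0,"wy":0,"wz":-10},{"dx":0,"dy":0,"dz":0,"wx":0,"wy":0,"wz":-10},{"dx":0,"dy":0,"dz":0,"wx":0,"wy":0,"wz":-10}]'
python3 -m inch '[{"dx":0,"dy":0,"dz":0,"wx":0,"wy":0,"wz":-10},{"dx":0,"dy":0,"dz":0,"wx":0,"wy":0,"wz":-10},{"dx":0,"dy":0,"dz":0,"wx":0,"wy":0,"wz":-10},{"dx":0,"dy":0,"dz":0,"wx":0,"wy":0,"wz":-10},{"dx":0,"dy":0,"dz":0,"wx":0,"wy":0,"wz":0}]'
python3 - <<'E'
from h import *
s=sense();print(s['q'],s['force']);delta(*blade(.04,1))
E
```

```text
t: 11.8
tcp_pos: [0.6381, -0.1205, 0.1836]
tool_rot: [0.884, -0.357, -0.141, -0.266]
force: [-0.4, -0.8, -5.0]
finger_gap: 0.671
gripper_force: 88.7
t: 13.05
tcp_pos: [0.6381, -0.1205, 0.1836]
tool_rot: [0.842, 0.448, 0.114, -0.279]
force: [0.1, -0.4, -4.8]
finger_gap: 0.667
gripper_force: 88.6
t: 13.68
tcp_pos: [0.6381, -0.1202, 0.1838]
tool_rot: [0.64, 0.707, 0.201, -0.224]
force: [0.4, -1.0, -5.0]
finger_gap: 0.667
gripper_force: 88.7
[-0.52403435  0.80972235  1.35007978  0.49178221  1.39494841 -0.81308266] [ 0.3860871  -1.04235886 -4.99207648]
shift cm [2.88 0.06 4.97] turn deg [ 0.07 -0.03 -0.35] |w| 0.4
```

```bash
python3 -m inch '[{"dx":0,"dy":0,"dz":2.5,"wx":0,"wy":0,"wz":-0.3},{"dx":0.9,"dy":0.06,"dz":2.5,"wx":0,"wy":0,"wz":0},{"dx":2.0,"dy":0,"dz":0,"wx":0,"wy":0,"wz":0},{"dx":1.0,"dy":0,"dz":0,"wx":0,"wy":0,"wz":0},{"dx":0,"dy":0,"dz":0,"wx":0,"wy":0,"wz":0},{"dx":0,"dy":0,"dz":0,"wx":0,"wy":0,"wz":0}]'
python3 - <<'E'
from h import *
s=sense();print(s['q'],s['force']);delta(*blade(.0,1))
a=eyes.snapshot('side')[180:300,240:400,::-1];b=eyes.snapshot('top')[185:245,280:370,::-1]
cv2.imwrite('pics/s4.png',np.hstack([cv2.resize(a,(400,300),interpolation=2),cv2.resize(b,(400,300),interpolation=2)]))
E
```

```text
t: 14.42
tcp_pos: [0.6329, -0.0594, 0.1671]
tool_rot: [0.638, 0.71, 0.202, -0.222]
force: [0.8, -0.2, -6.0]
finger_gap: 0.667
gripper_force: 88.6
[-0.4477682   0.80553752  1.42683425  0.53191401  1.2987152  -0.80318304] [ 0.83458753 -0.17452789 -5.96719692]
shift cm [ 2.85 -0.03  0.09] turn deg [0.16 0.1  0.17] |w| 0.2
```

View pics/s4.png

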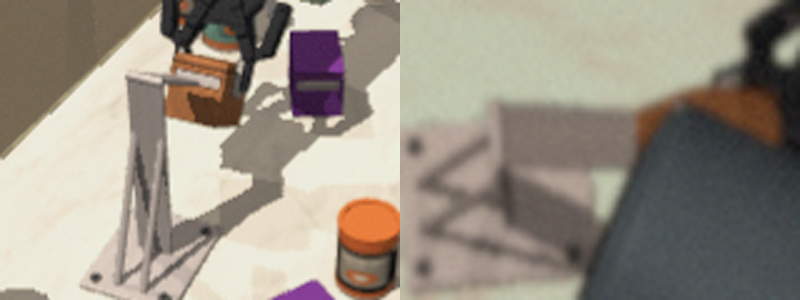

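The picture looks as it did before the first push: the slot is in line with the blade at side crop (195,78), and the other end is now facing it. Advancing.

```bash
python3 -m inch '[{"dx":0.8,"dy":0,"dz":0.09,"wx":0,"wy":0,"wz":0},{"dx":0.8,"dy":0,"dz":0,"wx":0,"wy":0,"wz":0},{"dx":0.4,"dy":0,"dz":0,"wx":0,"wy":0,"wz":0},{"dx":0.2,"dy":0,"dz":0,"wx":0,"wy":0,"wz":0},{"dx":0.2,"dy":0,"dz":0,"wx":0,"wy":0,"wz":0},{"dx":0.2,"dy":0,"dz":0,"wx":0,"wy":0,"wz":0}]' | grep -E "force|tcp"
python3 - <<'E'
from h import *
s=sense();f=s['force']-[.17,-.05,-4.5];print('N,UP,Y force',f@N,f@UP,f@[-sa,ca,0],s['ft_torque']);delta(*blade(0,1))
E
python3 -m inch '[{"dx":0.2,"dy":0,"dz":0,"wx":0,"wy":0,"wz":0},{"dx":0.2,"dy":0,"dz":0,"wx":0,"wy":0,"wz":0}]'| grep -E "force|tcp"
python3 - <<'E'
from h import *
s=sense();f=s['force']-[.17,-.05,-4.5];print('N,UP,Y force',f@N,f@UP,f@[-sa,ca,0],s['ft_torque']);delta(*blade(0,1))
E
```

```text
tcp_pos: [0.63, -0.0369, 0.1804]
force: [0.5, -0.2, -4.2]
gripper_force: 88.6
N,UP,Y force 0.03558579179945873 0.28546672916892496 -0.27500399778777873 [-0.77592368 -0.07265801  0.01428071]
shift cm [ 0.22  0.01 -0.11] turn deg [ 0.06 -0.    0.13] |w| 0.1
tcp_pos: [0.6297, -0.0336, 0.1828]
force: [0.1, -0.5, -4.9]
gripper_force: 88.6
N,UP,Y force -0.5554076928449695 -0.09717084501747243 0.08640789403494083 [-0.7190822  -0.09327992  0.03784151]
shift cm [-0.18  0.01 -0.11] turn deg [ 0.06 -0.    0.13] |w| 0.1
```

```bash
cat > f.py <<'E'
from h import *
s=sense();f=s['force']-[.17,-.05,-4.5];print('N,UP,Y force',(f@N).round(1),(f@UP).round(1),(f@[-sa,ca,0]).round(1));delta(*blade(0,1))
E
python3 -m inch '[{"dx":0.15,"dy":0,"dz":-0.1,"wx":0,"wy":0,"wz":0},{"dx":0.15,"dy":0,"dz":0,"wx":0,"wy":0,"wz":0}]'>/dev/null; python3 f.py
python3 -m inch '[{"dx":0.15,"dy":0,"dz":0,"wx":0,"wy":0,"wz":0},{"dx":0.15,"dy":0,"dz":0,"wx":0,"wy":0,"wz":0}]'>/dev/null; python3 f.py
python3 -m inch '[{"dx":0.15,"dy":0,"dz":0,"wx":0,"wy":0,"wz":0},{"dx":0.15,"dy":0,"dz":0,"wx":0,"wy":0,"wz":0}]'>/dev/null; python3 f.py
```

```text
N,UP,Y force -3.5 0.6 0.9
shift cm [-0.43  0.    0.01] turn deg [0.08 0.1  0.15] |w| 0.2
N,UP,Y force -5.5 0.3 0.9
shift cm [-0.61  0.    0.03] turn deg [0.09 0.21 0.11] |w| 0.3
N,UP,Y force -6.0 -0.1 0.4
shift cm [-0.91  0.01  0.03] turn deg [0.09 0.21 0.11] |w| 0.3
```

```bash
python3 -m inch '[{"dx":0.15,"dy":0,"dz":0,"wx":0,"wy":0,"wz":0},{"dx":0.15,"dy":0,"dz":0,"wx":0,"wy":0,"wz":0}]'>/dev/null; python3 f.py
python3 -m inch '[{"dx":0.15,"dy":0,"dz":0,"wx":0,"wy":0,"wz":0},{"dx":0.15,"dy":0,"dz":0,"wx":0,"wy":0,"wz":0}]'>/dev/null; python3 f.py
python3 -m inch '[{"dx":0.15,"dy":0,"dz":0,"wx":0,"wy":0,"wz":0},{"dx":0.15,"dy":0,"dz":0,"wx":0,"wy":0,"wz":0}]'>/dev/null; python3 f.py
```

```text
N,UP,Y force -6.1 0.5 0.4
shift cm [-1.2   0.01  0.02] turn deg [0.09 0.21 0.1 ] |w| 0.2
N,UP,Y force -5.6 0.2 0.5
shift cm [-1.51  0.01  0.02] turn deg [0.08 0.21 0.1 ] |w| 0.2
N,UP,Y force -12.6 -0.5 1.8
shift cm [-1.66  0.01  0.04] turn deg [0.09 0.43 0.1 ] |w| 0.5
```

```bash
python3 -m inch '[{"dx":0.2,"dy":0,"dz":0,"wx":0,"wy":0,"wz":0},{"dx":0.2,"dy":0,"dz":0,"wx":0,"wy":0,"wz":0},{"dx":0,"dy":0,"dz":0,"wx":0,"wy":0,"wz":0}]'>/dev/null; python3 f.py
python3 -m inch '[{"dx":-0.6,"dy":0,"dz":0,"wx":0,"wy":0,"wz":0},{"dx":-1.0,"dy":0,"dz":0,"wx":0,"wy":0,"wz":0},{"dx":-2.0,"dy":0,"dz":0,"wx":0,"wy":0,"wz":0},{"dx":-3.0,"dy":0,"dz":0,"wx":0,"wy":0,"wz":0},{"dx":-2.0,"dy":0,"dz":-2,"wx":0,"wy":0,"wz":0},{"dx":0,"dy":0,"dz":-5,"wx":0,"wy":0,"wz":0},{"dx":0,"dy":0,"dz":-5,"wx":0,"wy":0,"wz":0},{"dx":0,"dy":0,"dz":0,"wx":0,"wy":0,"wz":0}]'
python3 - <<'E'
from h import *
from h import *
b=np.radians(101.6); x=np.array([np.cos(b),np.sin(b),0])
delta(toolR(x,[0,0,1]),[.4295,.3545,.25]);print(sense()['q'])
s=eyes.snapshot('side')[150:270,300:460,::-1]
cv2.imwrite('pics/s5.png',cv2.resize(s,(800,600),interpolation=2))
E
```

```text
N,UP,Y force -18.4 -1.0 1.4
shift cm [-1.72  0.02  0.08] turn deg [0.12 0.84 0.05] |w| 0.8
t: 18.4
tcp_pos: [0.6446, -0.1599, 0.2479]
tool_rot: [0.639, 0.71, 0.203, -0.218]
force: [-0.1, 0.4, -5.0]
finger_gap: 0.671
gripper_force: 89.3
shift cm [ 44.12 -16.17  30.02] turn deg [  2.31 -34.58  -5.41] |w| 35.1
[-0.56806831  0.75291765  1.26104114  0.46800903  1.53090276 -0.78928771]
```

View pics/s5.png

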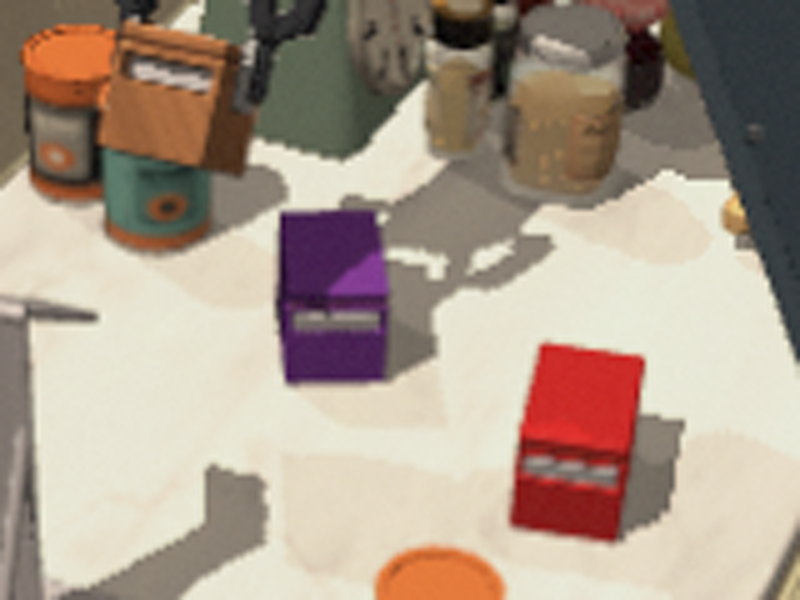

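The bars sit recessed, with a dark rim at crop (170,70), and the purple and red boxes stand untouched. Untilting next, then travelling to the mat on the robot side of the bracket.

```bash
python3 -m inch '[{"dx":0,"dy":0,"dz":0,"wx":0,"wy":-8.7,"wz":0},{"dx":0,"dy":0,"dz":0,"wx":0,"wy":-8.7,"wz":0},{"dx":0,"dy":0,"dz":0,"wx":0,"wy":-8.7,"wz":0},{"dx":0,"dy":0,"dz":0,"wx":0,"wy":-8.7,"wz":0},{"dx":0,"dy":-5,"dz":0,"wx":0,"wy":0,"wz":0},{"dx":0,"dy":-5,"dz":0,"wx":0,"wy":0,"wz":0},{"dx":0,"dy":-5,"dz":0,"wx":0,"wy":0,"wz":0},{"dx":0,"dy":-4,"dz":0,"wx":0,"wy":0,"wz":0},{"dx":0,"dy":0,"dz":0,"wx":0,"wy":0,"wz":0}]'
cat > m.py <<'E'
from h import *
b=np.radians(101.2); x=np.array([np.cos(b),np.sin(b),0])
delta(toolR(x,[0,0,1]),np.array([.430,.355,.107])+.0018*x);s=sense();print(s['q'],s['force'])
E
python3 m.py
```

```text
t: 19.58
tcp_pos: [0.4486, -0.1724, 0.2427]
tool_rot: [0.669, 0.743, 0.002, -0.006]
force: [0.6, 0.4, -5.4]
finger_gap: 0.665
gripper_force: 89.6
shift cm [52.67  3.69 14.16] turn deg [-0.31 -0.69 -5.24] |w| 5.3
[-0.60245942  0.43265861  1.845563    0.00666345  0.87549066 -0.71081356] [ 0.57456272  0.43566555 -5.42684652]
```

```bash
python3 -m inch '[{"dx":5.8,"dy":0.3,"dz":0,"wx":-0.3,"wy":-0.7,"wz":0},{"dx":5.8,"dy":0.4,"dz":0,"wx":0,"wy":0,"wz":0},{"dx":5.8,"dy":0.4,"dz":0,"wx":0,"wy":0,"wz":0},{"dx":5.8,"dy":0.4,"dz":0,"wx":0,"wy":0,"wz":0},{"dx":5.8,"dy":0.4,"dz":0,"wx":0,"wy":0,"wz":0},{"dx":5.8,"dy":0.4,"dz":0,"wx":0,"wy":0,"wz":0},{"dx":5.8,"dy":0.4,"dz":0,"wx":0,"wy":0,"wz":0},{"dx":5.8,"dy":0.4,"dz":0,"wx":0,"wy":0,"wz":0},{"dx":5.8,"dy":0.4,"dz":0,"wx":0,"wy":0,"wz":-5},{"dx":0,"dy":0,"dz":0,"wx":0,"wy":0,"wz":0}]'; python3 m.py
```

```text
t: 20.82
tcp_pos: [0.4319, 0.3525, 0.2398]
tool_rot: [0.633, 0.774, -0.0, 0.005]
force: [-0.4, -1.9, -5.0]
finger_gap: 0.662
gripper_force: 89.3
shift cm [ 0.56 -0.22 13.27] turn deg [0.33 0.41 0.24] |w| 0.6
[ 0.48751589  0.52169762  1.66780304 -0.01056247  0.94861216  0.29399996] [-0.39440766 -1.8949894  -4.95016313]
```

```bash
python3 -m inch '[{"dx":0.3,"dy":-0.2,"dz":3,"wx":0,"wy":0,"wz":0},{"dx":0,"dy":0,"dz":3,"wx":0,"wy":0,"wz":0},{"dx":0,"dy":0,"dz":3,"wx":0,"wy":0,"wz":0},{"dx":0,"dy":0,"dz":2,"wx":0,"wy":0,"wz":0},{"dx":0,"dy":0,"dz":0,"wx":0,"wy":0,"wz":0},{"dx":0,"dy":0,"dz":0,"wx":0,"wy":0,"wz":0}]'; python3 m.py
```

```text
t: 21.58
tcp_pos: [0.4316, 0.3494, 0.1311]
tool_rot: [0.636, 0.772, -0.0, 0.006]
force: [0.1, 0.0, -4.8]
finger_gap: 0.667
gripper_force: 89.1
shift cm [ 0.78 -0.07  2.4 ] turn deg [ 0.36  0.53 -0.15] |w| 0.7
[ 0.48370066  0.69244501  1.74001999 -0.0163513   0.70580534  0.30329753] [ 0.12555408  0.0115163  -4.81455423]
```

```bash
python3 -m inch '[{"dx":0.8,"dy":-0.1,"dz":0.6,"wx":0.35,"wy":0.5,"wz":0},{"dx":0,"dy":0,"dz":0.6,"wx":0,"wy":0,"wz":0},{"dx":0,"dy":0,"dz":0.4,"wx":0,"wy":0,"wz":0},{"dx":0,"dy":0,"dz":0.3,"wx":0,"wy":0,"wz":0},{"dx":0,"dy":0,"dz":0,"wx":0,"wy":0,"wz":0}]'; python3 m.py
python3 - <<'E'
from h import *
a=eyes.snapshot('side')[290:440,250:400,::-1];b=eyes.snapshot('top')[240:330,180:270,::-1]
cv2.imwrite('pics/s6.png',np.hstack([cv2.resize(a,(400,400),interpolation=2),cv2.resize(b,(400,400),interpolation=2)]))
E
```

```text
t: 22.2
tcp_pos: [0.4289, 0.357, 0.1117]
tool_rot: [0.636, 0.772, -0.0, 0.0]
force: [-0.3, -0.0, -6.0]
finger_gap: 0.664
gripper_force: 89.2
shift cm [-0.03  0.07  0.47] turn deg [ 0.01  0.04 -0.13] |w| 0.1
[ 4.94188176e-01  7.28345437e-01  1.73866606e+00 -1.22122810e-03
  6.74712882e-01  3.01902132e-01] [-0.34255194 -0.00679651 -6.00566563]
```

View pics/s6.png

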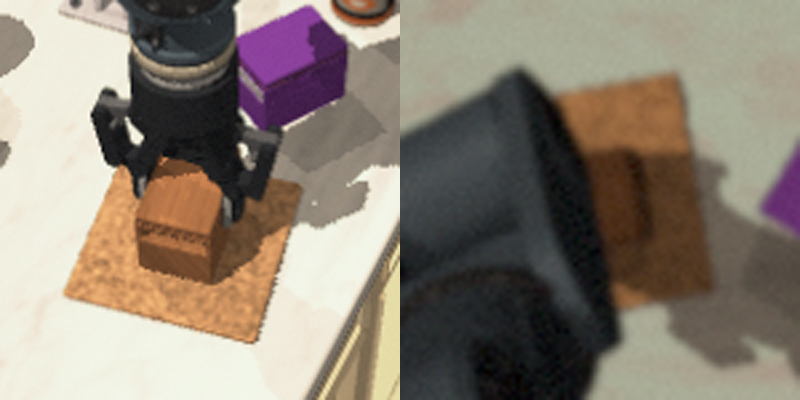

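The caddy is upright above the middle of the mat, at side crop (180,225). Lowering it slowly onto the mat.

```bash
python3 -m inch '[{"dx":0,"dy":0.05,"dz":0.15,"wx":0,"wy":0,"wz":0},{"dx":0,"dy":0,"dz":0.15,"wx":0,"wy":0,"wz":0},{"dx":0,"dy":0,"dz":0,"wx":0,"wy":0,"wz":0}]' | grep -E "tcp|force"
python3 -m inch '[{"dx":0,"dy":0,"dz":0.1,"wx":0,"wy":0,"wz":0},{"dx":0,"dy":0,"dz":0.05,"wx":0,"wy":0,"wz":0},{"dx":0,"dy":0,"dz":0,"wx":0,"wy":0,"wz":0}]' | grep -E "tcp|force"
```

```text
tcp_pos: [0.4294, 0.3571, 0.1089]
force: [0.4, 0.1, -5.8]
gripper_force: 89.2
tcp_pos: [0.4295, 0.3572, 0.1075]
force: [-0.4, 0.1, -4.4]
gripper_force: 89.2
```

```bash
python3 -m inch '[{"dx":0,"dy":0,"dz":0.05,"wx":0,"wy":0,"wz":0},{"dx":0,"dy":0,"dz":0.05,"wx":0,"wy":0,"wz":0},{"dx":0,"dy":0,"dz":0,"wx":0,"wy":0,"wz":0}]' | grep -E "tcp|force"
python3 -m inch '[{"dx":0,"dy":0,"dz":0.05,"wx":0,"wy":0,"wz":0},{"dx":0,"dy":0,"dz":0,"wx":0,"wy":0,"wz":0}]' | grep -E "tcp|force"
```

```text
tcp_pos: [0.4295, 0.3571, 0.1071]
force: [-0.9, -0.9, 2.9]
gripper_force: 90.2
tcp_pos: [0.4295, 0.3572, 0.1071]
force: [-1.1, -2.2, 6.7]
gripper_force: 90.9
```

```bash
python3 -m inch '[{"dx":0,"dy":0,"dz":-0.07,"wx":0,"wy":0,"wz":0},{"dx":0,"dy":0,"dz":0,"wx":0,"wy":0,"wz":0}]' | grep -E "tcp|force"
python3 -m inch '[{"dx":0,"dy":0,"dz":0,"wx":0,"wy":0,"wz":0},{"dx":0,"dy":0,"dz":0,"wx":0,"wy":0,"wz":0},{"dx":0,"dy":0,"dz":0,"wx":0,"wy":0,"wz":0},{"dx":0,"dy":0,"dz":0,"wx":0,"wy":0,"wz":0},{"dx":0,"dy":0,"dz":0,"wx":0,"wy":0,"wz":0},{"dx":0,"dy":0,"dz":0,"wx":0,"wy":0,"wz":0}]' 1 | grep -E "tcp|force|gap"
python3 -m inch '[{"dx":0,"dy":0,"dz":-1,"wx":0,"wy":0,"wz":0},{"dx":0,"dy":0,"dz":-2,"wx":0,"wy":0,"wz":0},{"dx":0,"dy":0,"dz":-3,"wx":0,"wy":0,"wz":0},{"dx":0,"dy":0,"dz":-4,"wx":0,"wy":0,"wz":0},{"dx":0,"dy":0,"dz":-4,"wx":0,"wy":0,"wz":0},{"dx":-5,"dy":0,"dz":-4,"wx":0,"wy":0,"wz":0},{"dx":-5,"dy":0,"dz":0,"wx":0,"wy":0,"wz":0},{"dx":-5,"dy":0,"dz":0,"wx":0,"wy":0,"wz":0},{"dx":-5,"dy":0,"dz":0,"wx":0,"wy":0,"wz":0},{"dx":0,"dy":0,"dz":0,"wx":0,"wy":0,"wz":0}]' | grep -E "^t|force|gap"
python3 - <<'E'
from h import *
a=eyes.snapshot('side')[200:480,100:400,::-1];b=eyes.snapshot('top')[240:330,180:270,::-1]
cv2.imwrite('pics/s7.png',np.hstack([cv2.resize(a,(400,400),interpolation=2),cv2.resize(b,(400,400),interpolation=2)]))
E
```

```text
tcp_pos: [0.4296, 0.3572, 0.1071]
force: [-1.0, -2.4, 5.3]
gripper_force: 90.1
tcp_pos: [0.4295, 0.3572, 0.1067]
force: [-0.3, 0.0, -0.3]
finger_gap: 0.998
gripper_force: 0.0
t: 25.92
tcp_pos: [0.4682, 0.1594, 0.2866]
tool_rot: [0.638, 0.77, 0.0, 0.001]
force: [0.2, 0.6, 0.3]
finger_gap: 1.001
gripper_force: 0.0
```

View pics/s7.png

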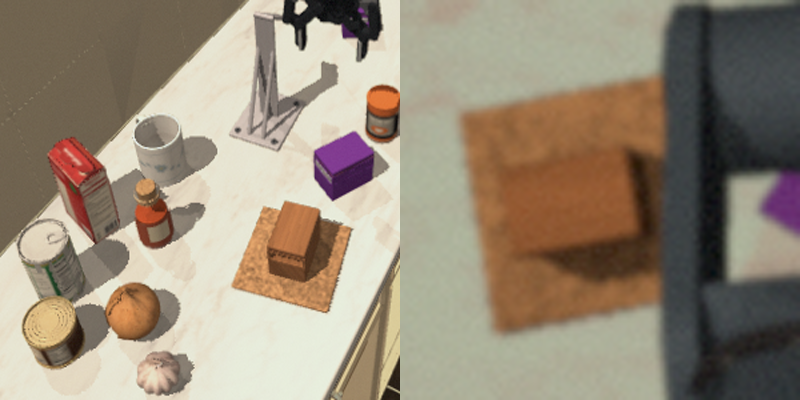

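The caddy stands upright on the mat with its top face at top crop (570,200), and the mug, jars and tins are where they were. I'll check the centring and hand in if it is within a few mm.

Run:
```python
from h import *
from station import workorder
p=plane('top',[(217.9,284.7)],.072)[0];print(p)
if np.hypot(p[0]-.43,p[1]-.355)<.01: print(workorder.sign_off())
```

```text
[0.42843372 0.35163073 0.072     ]
the job is handed in; nothing more can be done
None
```

I pushed both bars in until they stopped moving under 18–20 N (friction is about 6 N), stood the caddy upright within about 4 mm of the mat's centre, disturbed nothing around it, and handed the job in at about 26 s.

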